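# Lift a boiled egg from its ring with the tongs and hold it over the bowl

## Robot

A 7-joint arm with a two-finger parallel gripper is mounted at the origin on a cart in front of the work surface, level with it; the furniture and walls round the work are solid. World frame = base frame: x ahead of the robot, y to its left, z up, the work surface at z = 0. Lengths are in m, angles in degrees, forces in N, time in s.
With the tool pointing down it reaches from about 0.425 to 0.875 m from the base axis. Payload 4.7 kg.
Tool frame: the origin (TCP) lies midway between the tips of the shut fingers; the grasp point (between the pads) lies 19 mm behind it; z points along the fingers, y is the direction in which the jaws open and shut (so a half turn about z gives the same grasp; the last joint's range is limited). The gripper opens to 87 mm and grips with 3 to 60 N. Pads are 19 mm wide; open, the fingers measure 117 mm over their backs; the gripper's body (75 mm by 190 mm) begins 51 mm behind the grasp point.
Start: joints at [74.032, 18.392, -4.016, 83.108, 1.295, 78.541, -3.26], TCP at [0.188, -0.622, 0.223] pointing down, gripper open.
Joint ranges: [-163.93, 163.93], [-17.29, 119.83], [-79.2, 71.16], [3.27, 140.29], [-89.18, 269.18], [5.43, 117.66], [-154.24, 154.24]. Speed limits (degrees/s): [147.25, 147.25, 180, 180, 180, 180, 180].

## Interface

Orientations are given as [roll, pitch, yaw] about the fixed x, y, z axes, in that order (R = Rz(yaw) Ry(pitch) Rx(roll)).
In Python, from cell import env gives the robot as it stands. The module is installed in compiled form; this text tells all that it offers.
- The arm moves only by the tool servo_tool, never from a script. Its argument "plan" is a list of rows, each a list of 3 entries, a list of its own where there are three numbers: the opening, from 0 (shut) to 1 (fully open), then the shift along the tool's x, y, z in cm, then the turn, a rotation vector about the tool's x, y, z in degrees. A call has 1 to 20 rows; each row shifts and turns the pose as measured when the row begins, along the tool's axes as they then stand; what a row does not reach is not made up. A row lasts 1/12 s, in which the tool goes at most 41.7 mm and 7.16 degrees, less where a joint would pass 70% of its speed; a pose out of reach is approached as far as the arm can. A call is refused whole if a number of a shift passes 4.17 or a number of a turn 7.16, either way. A call with a gripper value outside its range is refused whole. The fingers move at their own pace and stop on an object; "force" is the grip in N (left out, the last holds). Time passes only in rows, so rows that do not move let the fingers close. It gives the time, the measured TCP pose, the force and the opening at its end, in the units of the state.
- env.get_obs(): the state, without advancing time (a new reading comes with each control period).
- env.read_camera(name): name is "scene" or "top" or "wrist"; returns a dict with "image" (384x512x3 uint8, blue, green, red), "fx", "fy", "cx", "cy" (pixels), "k1" (the pictures are not rectified: a ray, as slopes to the right and down, at radius r is drawn at 1 + k1 r^2 times it, then the intrinsics apply), "rvec" (rotation vector, rad) and "tvec" (3), from world to camera coordinates, as OpenCV has them; the wrist camera has in their place "T_tool_cam" (4x4, takes a point from camera to tool coordinates, whose origin is the TCP and whose axes are the flange's). Camera axes: x right, y down, z forward; pixel columns grow to the right and rows downward; lengths in m; the calibration is good to about 2 mm. A picture is of the moment at which its call begins: read the wrist's pose just before it. There is no depth.
- env.sign_off(): hands the job in, once; it reports no verdict.
The state is a dict: "time_s": time; "qpos": joint angles; "joint_velocities": joint speeds; "effort": joint torques, N m; "tool_pos": TCP position; "tool_rot": TCP orientation; "force": force on the tool from outside, world axes, zero at the start; "wrist_torque": the same for the moment, N m; "grip_width": finger opening in m.
Only numpy, scipy, OpenCV 4.12 (cv2) and the standard library are available. Lean on these libraries where they do the work, as an engineer would, in place of code of your own. Each camera call takes 0.05 s, during which the arm holds its last target. There are 200 camera calls.

## Task

The boiled egg stands in the smallest ring cutter. Pick up the kitchen tongs, close them gently on the egg, lift it out and hold it still above the middle of the steel bowl, a few centimetres or more above the rim; finish holding it there, with the tongs in the gripper. Touch the egg with the tongs only, do not crack it by squeezing hard, and leave the ring, the bowl and the other things where they stand.

Things in the scene. Friction and masses are not known exactly. Their poses are not given: they have to be found in the camera images.
- tongs: Steel kitchen tongs, 194 mm long, 24 mm high, 95 g, lying on their side: the two arms spread level like a V and shut when squeezed from both sides. Origin: underside of the pivot at the rear end; z up. This body is the left arm (+y side); the tongs' middle line, from the pivot to between the jaws, is its x axis turned about z by minus half the value of joint tongs_arm.
- tongs_arm (a joint): Opening angle: 0 shut, 0.24 rad fully open, where a spring holds the tongs. Width over the two grip sleeves: 36 mm + 85 mm x angle (56 mm open, 43 mm with the jaws on the egg). Gap between the jaws' middles: 33 mm + 175 mm x angle (75 mm open, 47 mm on the egg; at the jaws' ends about 12 mm less).
- grip_left (a point): Middle of the left arm's grip sleeve (flat, black, 64 mm long, 24 mm high), on its outer face, 85 mm from the pivot along the middle line, near the centre of mass, 12 mm above the tongs' underside. Squeezed to 52 mm over the sleeves (7 N of spring) the tongs can be carried, still open enough to pass down over the egg with about 9 mm on either side.
- grip_right (a point): The same point of the right arm's sleeve. With the jaws on the egg the spring takes about 10 N of the squeeze; of the rest about half reaches the egg: 25 to 45 N on the sleeves hold it with 7 to 17 N at each jaw. Over about 90 N would crack it.
- jaw_left (a point): Middle of the left jaw, on its hollow inner face, 175 mm from the pivot along the middle line, 12 mm above the tongs' underside. Each jaw is two steel leaves, 24 mm high and together 35 mm long, forming a shallow hollow that faces the other jaw.
- jaw_right (a point): The same point of the right jaw; the egg's centre belongs half way between the two jaws
- egg_center (a point): Centre of the brown egg: 44 mm across, 57 mm tall, 58 g, standing on end in the smallest ring, the same from all sides; at the start the centre is about 47 mm above the worktop
- egg: The same egg; the origin is a point on the side of its shell, 22 mm from the centre, and its long axis is x, upright. Use egg_center to find it.
- egg_ring: Smallest of the three tinned ring cutters, 40 mm across, 27 mm high, loose on the worktop; the egg stands in it and rises 48 mm above its rim. Origin: centre of its underside
- bowl: Steel mixing bowl, 170 mm across, rim 72 mm high, loose on the worktop. Origin: centre of its underside, z up
- ring_big: Bystander: tinned ring cutter, 64 mm across, 33 mm high, does not move; origin: centre of the underside
- ring_mid: Bystander: tinned ring cutter, 52 mm across, 31 mm high, does not move; origin: centre of the underside
- nozzle: Bystander: piping nozzle standing on its wide end, 40 mm across, 51 mm high, does not move; origin: centre of the underside
- timer: Bystander: round kitchen timer, 62 mm across, 45 mm high; origin: centre of the underside
- brush: Bystander: pastry brush lying flat, 223 x 43 x 12 mm, does not move; origin: centre of the underside
- weight_big: Bystander: brass balance weight with a knob, 37 mm across, 35 mm high; origin: centre of the underside
- weight_small: Bystander: brass balance weight with a knob, 29 mm across, 30 mm high; origin: centre of the underside
- spoon: Bystander: wooden spoon lying flat, 310 x 47 x 14 mm; origin: centre of the underside

How it is judged:
By the outcome, as a careful person would: the job done as asked, in the order asked, and still so for the second after the job is handed in, while the arm keeps its last pose, push and grip.
It also fails if it takes over 40 s, if anything falls off the work surface, if the arm or the gripper's body presses on something with over 40 N, if the wrist force passes 120 N, or if a joint passes its speed limit or range.

## Working session

There is one attempt and no reset: what is moved stays moved. The work goes in short steps, Python scripts to look and compute and a tool call to move; the robot and the scene stay as the last step left them, time stands still between calls to the robot, and variables do not carry over. Pictures are saved under pics/ and viewed, about 8 in all and at most 12, crops included, and the job is handed in when it is done.

Besides the shell and the picture viewer there is one more tool, called after "Emit:" by a JSON object that holds its "method" and its "body". servo_tool: Moves the arm, as the interface text tells. Its arguments: {"type":"object","properties":{"plan":{"type":"array"},"force":{"type":"number"}},"required":["plan"]}

```bash
mkdir -p pics; cat > h.py <<'E'
import numpy as np, cv2
from scipy.spatial.transform import Rotation as R
from cell import env
def cam(name):
    o=env.get_obs(); c=env.read_camera(name)
    if name=="wrist":
        T=np.eye(4); T[:3,:3]=R.from_euler('xyz',o['tool_rot'],degrees=True).as_matrix(); T[:3,3]=o['tool_pos']
        W=T@np.array(c['T_tool_cam'])
    else:
        W=np.eye(4); r=cv2.Rodrigues(np.array(c['rvec'],float))[0]; W[:3,:3]=r.T; W[:3,3]=-r.T@np.array(c['tvec']).ravel()
    c['W']=W; return c
def ray(c,uv):
    x=np.array([(uv[0]-c['cx'])/c['fx'],(uv[1]-c['cy'])/c['fy']]); s=x.copy()
    for _ in range(20): s=x/(1+c['k1']*(s@s))
    return c['W'][:3,3], c['W'][:3,:3]@np.array([s[0],s[1],1.])
def plane(c,uv,z):
    p,d=ray(c,uv); return p+d*(z-p[2])/d[2]
def proj(c,P):
    q=c['W'][:3,:3].T@(np.array(P)-c['W'][:3,3]); s=q[:2]/q[2]; s=s*(1+c['k1']*(s@s))
    return np.array([s[0]*c['fx']+c['cx'],s[1]*c['fy']+c['cy']])
def two(c1,u1,c2,u2):
    p,d=ray(c1,u1);q,e=ray(c2,u2)
    t=np.linalg.lstsq(np.c_[d,-e],q-p,rcond=None)[0]; a=p+d*t[0]; b=q+e*t[1]
    return (a+b)/2,np.linalg.norm(a-b)
E
python3 - <<'E'
from h import *
o=env.get_obs(); print(o)
for n in("top","scene"):
    c=cam(n); cv2.imwrite(f"pics/{n}0.png",cv2.resize(c['image'],(800,600))); print(n,c['W'][:3,3],c['fx'],c['k1'])
E
```

```text
{'time_s': 0.0, 'qpos': array([74.03148182, 18.43992694, -4.01306224, 83.17282282,  1.29739442,
       78.54153216, -3.26020249]), 'joint_velocities': array([-0.04600177,  0.0585483 ,  0.05397532,  0.01236482,  0.05209252,
       -0.05886307,  0.05735115]), 'effort': array([-1.53715973e-04, -4.91290390e+01, -4.04249439e-01, -3.12525201e+01,
       -6.41333009e-02,  4.38219379e-02,  1.74181118e-04]), 'tool_pos': array([ 0.18736902, -0.62184369,  0.22146958]), 'tool_rot': array([-1.79891082e+02,  8.80794901e-03,  1.67761624e+01]), 'force': array([ 0.0303356 ,  0.81396132, -0.14584333]), 'wrist_torque': array([-0.06483099,  0.06159789,  0.00602633]), 'grip_width': 0.08702966364740897}
top [-0.33088946  0.0499155   1.58026459] 475.18588052526684 -0.17813802068703047
scene [0.06978069 0.74475734 1.0981583 ] 450.52540740316334 -0.01767527146569504
```

View pics/top0.png

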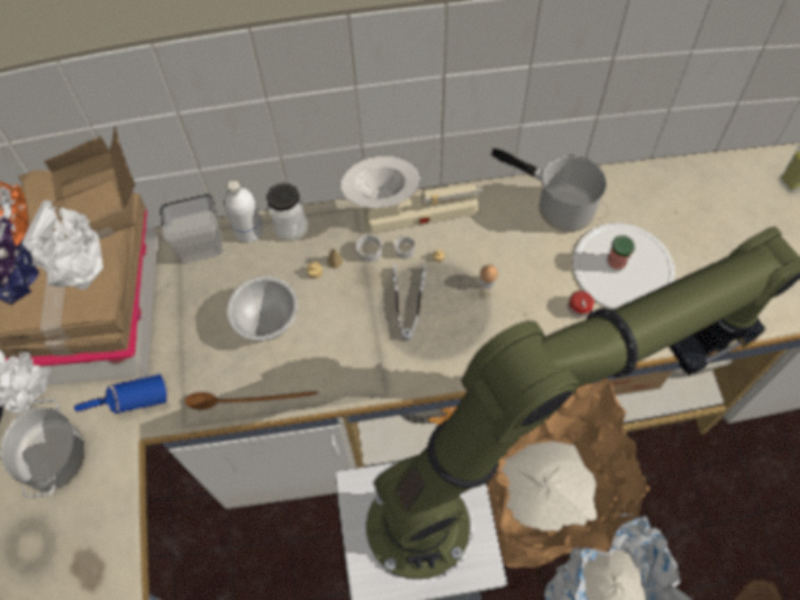

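View pics/scene0.png

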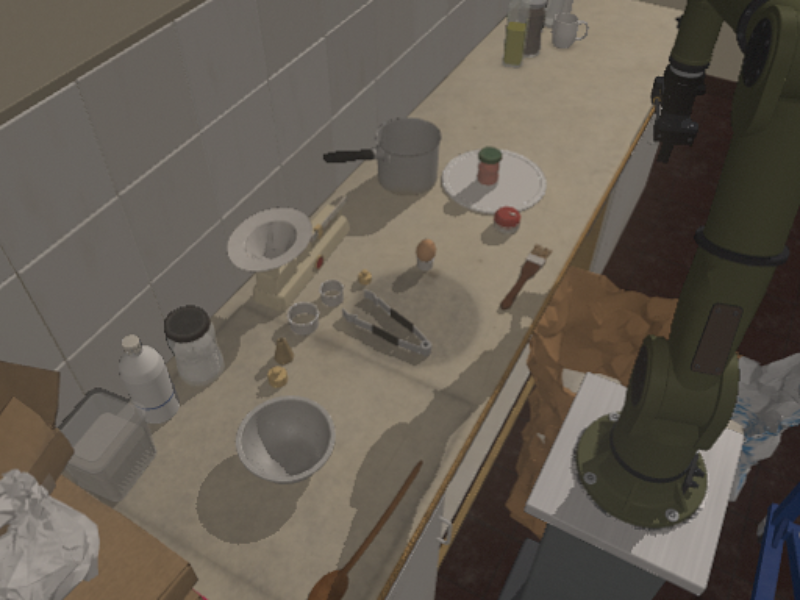

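```bash
python3 - <<'E'
from h import *
t=cam("top"); s=cam("scene"); k=.64
P=lambda n,u,z,c=t: print(n,plane(c,(u[0]*k,u[1]*k),z).round(3))
P('pivot',(407,335),.024);P('jawL',(394,270),.024);P('jawR',(423,270),.024);P('bowl',(262,309),.072)
P('bowl_s',(286,440),.072,s);P('pivot_s',(425,348),.024,s)
m={}
for n,c in(('t',t),('s',s)):
    im=c['image']; h=cv2.cvtColor(im,cv2.COLOR_BGR2HSV); print(n)
    u0=(313,175) if n=='t' else (273,160)
    w=im[u0[1]-18:u0[1]+18,u0[0]-16:u0[0]+16]
    hs=cv2.cvtColor(w,cv2.COLOR_BGR2HSV); mk=((hs[...,0]<16)&(hs[...,1]>85)&(hs[...,2]>60)).astype('u1')
    nn,l,st,ce=cv2.connectedComponentsWithStats(mk); i=1+np.argmax(st[1:,4]); x,y,ww,hh,a=st[i]
    print(st[i],ce[i]); m[n]=np.array([x+u0[0]-16+ww/2-.5,y+u0[1]-18+hh/2-.5])
print(m,two(t,m['t'],s,m['s']),plane(t,m['t'],.047),plane(s,m['s'],.047))
a=t['image'][140:240,180:340];b=s['image'][120:250,170:330]
cv2.imwrite('pics/crop.png',np.vstack([cv2.resize(a,(480,300)),cv2.resize(b,(369,300))[:, :].copy() if 0 else cv2.copyMakeBorder(cv2.resize(b,(369,300)),0,0,0,111,0)]))
E
```

```text
pivot [ 0.437 -0.049  0.024]
jawL [ 0.618 -0.046  0.024]
jawR [ 0.606 -0.116  0.024]
bowl [0.536 0.277 0.072]
bowl_s [0.538 0.284 0.072]
pivot_s [ 0.441 -0.04   0.024]
t
[11 13 10 11 85] [15.67058824 17.84705882]
s
[ 10  11  12  14 132] [15.40151515 17.64393939]
{'t': array([312.5, 175. ]), 's': array([272.5, 159.5])} (array([ 0.55716708, -0.2674801 ,  0.04836797]), np.float64(0.0025825129793938173)) [ 0.55647923 -0.26746201  0.047     ] [ 0.55920814 -0.26960684  0.047     ]
```

View pics/crop.png

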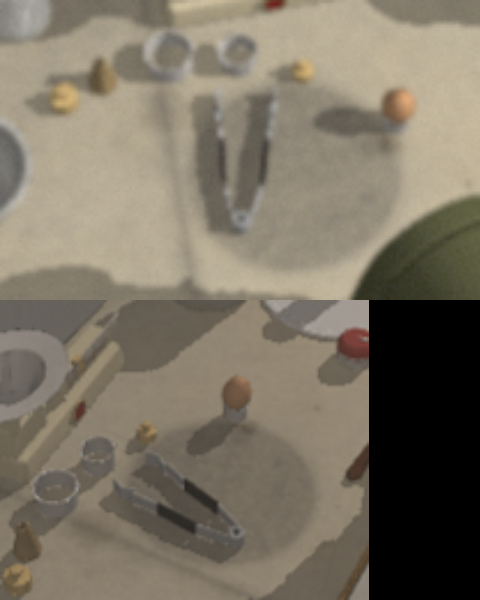

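Emit:
{"method": "servo_tool", "body": {"plan": [[1,[3,-2.75,0],[0,0,0]],[1,[3,-2.75,0],[0,0,0]],[1,[3,-2.75,0],[0,0,0]],[1,[3,-2.75,0],[0,0,0]],[1,[3,-2.75,0],[0,0,0]],[1,[3,-2.75,0],[0,0,0]],[1,[3,-2.75,0],[0,0,0]],[1,[3,-2.75,0],[0,0,0]],[1,[3,-2.75,0],[0,0,0]],[1,[3,-2.75,0],[0,0,0]],[1,[3,-2.75,0],[0,0,0]],[1,[3,-2.75,0],[0,0,0]],[1,[3,-2.75,0],[0,0,0]],[1,[3,-2.75,0],[0,0,0]],[1,[3,-2.75,0],[0,0,0]],[1,[3,-2.75,0],[0,0,0]],[1,[0,0,0],[0,0,6.8]],[1,[0,0,0],[0,0,6.8]],[1,[0,0,0],[0,0,6.8]],[1,[0,0,0],[0,0,6.8]]], "force": 10}}

```text
time_s: 1.87
tool_pos: [0.5268, -0.0423, 0.2157]
tool_rot: [-179.9, 0.2, -11.6]
force: [-0.3, -0.6, 0.6]
grip_width: 0.0871
```

```bash
python3 - <<'E'
from h import *
c=cam("wrist"); cv2.imwrite("pics/w1.png",cv2.resize(c['image'],(800,600))); print(c['W'].round(3),c['fx'])
E
```

```text
[[-0.202 -0.946 -0.254  0.595]
 [-0.979  0.194  0.053 -0.056]
 [-0.001  0.259 -0.966  0.378]
 [ 0.     0.     0.     1.   ]] 283.0301740357729
```

View pics/w1.png

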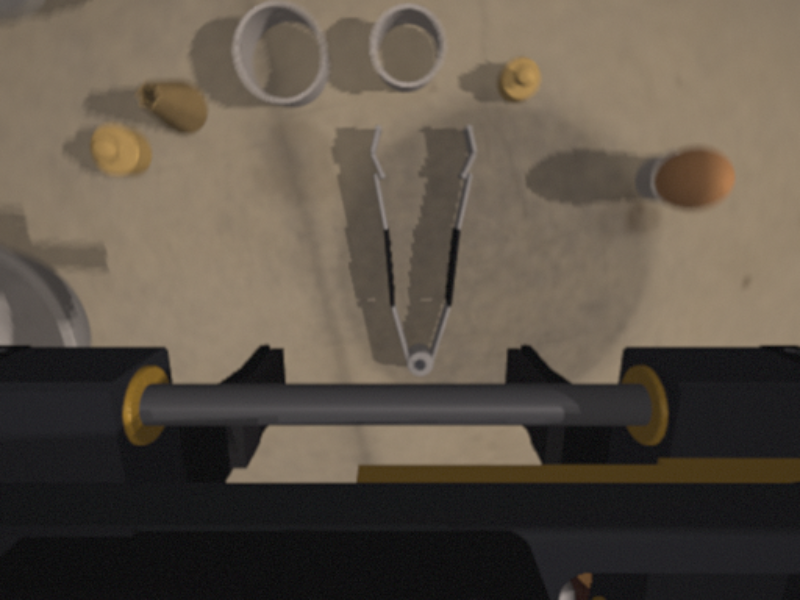

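```bash
python3 - <<'E'
from h import *
c=cam("wrist");t=cam("top");s=cam("scene");k=.64
P=lambda u,z:plane(c,(u[0]*k,u[1]*k),z)
sf=(P((386,230),.024)+P((459,230),.024))/2; sb=(P((391,304),.024)+P((451,304),.024))/2
j=(P((379,130),.024)+P((470,127),.024))/2; p=P((420,362),.024)
print(p,sb,sf,j,[np.linalg.norm(a-p) for a in(sb,sf,j)])
ang=lambda d:np.degrees(np.arctan2(d[1],d[0]))
print(ang(sf-p),ang(j-p),ang(j-sb), np.linalg.norm(P((386,230),.024)-P((459,230),.024)),'bowl',plane(t,(262*k,309*k),.072))
im=c['image'];h=cv2.cvtColor(im,cv2.COLOR_BGR2HSV)
mk=((h[...,0]<14)&(h[...,1]>110)&(h[...,2]>60)).astype('u1'); mk[:,:400]=0;mk[200:]=0
n,l,st,ce=cv2.connectedComponentsWithStats(mk);i=1+np.argmax(st[1:,4]);print(st[i])
u=st[i][:2]+st[i][2:4]/2-.5
# egg on axis: compare predicted extents
for q in((t,(312.5,175.)),(s,(272.5,159.5))): print(two(c,u,*q))
print(plane(c,u,.047))
ex,ey=np.mean([two(c,u,*q)[0] for q in((t,(312.5,175.)),(s,(272.5,159.5)))],axis=0)[:2]
# bowl rim ellipse in top
im=t['image'];g=cv2.Canny(cv2.GaussianBlur(im,(3,3),0),40,100)
print(env.get_obs()['tool_pos'])
E
```

```text
[ 0.44745096 -0.047442    0.024     ] [ 0.49792135 -0.05818857  0.024     ] [ 0.55733718 -0.07102015  0.024     ] [ 0.63094197 -0.08683559  0.024     ] [np.float64(0.05160183743513508), np.float64(0.11238732891232667), np.float64(0.1876720720877002)]
-12.1102646877377 -12.116873220809971 -12.153467445569627 0.05793531535436244 bowl [0.53622529 0.27702952 0.072     ]
[419  91  50  38 792]
(array([ 0.55972207, -0.26920172,  0.04263601]), np.float64(0.0019624718357055637))
(array([ 0.55994968, -0.26935054,  0.04585453]), np.float64(0.0021980958326628264))
[ 0.56059829 -0.2674475   0.047     ]
[ 0.52668782 -0.04332638  0.21587564]
```

Emit:
{"method": "servo_tool", "body": {"plan": [[1,[0.5,2.1,0],[0,0,0.5]],[1,[0,0,4],[0,0,0]],[1,[0,0,4],[0,0,0]],[1,[0,0,4],[0,0,0]],[1,[0,0,4],[0,0,0]],[1,[0,0,1.5],[0,0,0]],[1,[0,0,0],[0,0,0]]]}}

```text
time_s: 2.65
tool_pos: [0.5313, -0.0698, 0.0384]
tool_rot: [179.9, -0.5, -10.6]
force: [-0.5, 0.5, -0.6]
grip_width: 0.087
```

```bash
python3 - <<'E'
from h import *
c=cam("wrist"); cv2.imwrite("pics/w2.png",cv2.resize(c['image'],(800,600))); o=env.get_obs();print(o['tool_pos'],o['tool_rot'],o['force'])
E
```

```text
[ 0.53152592 -0.06996002  0.03946932] [179.913108    -0.54100732 -10.66635393] [-0.20063199  0.09395413 -0.18660541]
```

View pics/w2.png

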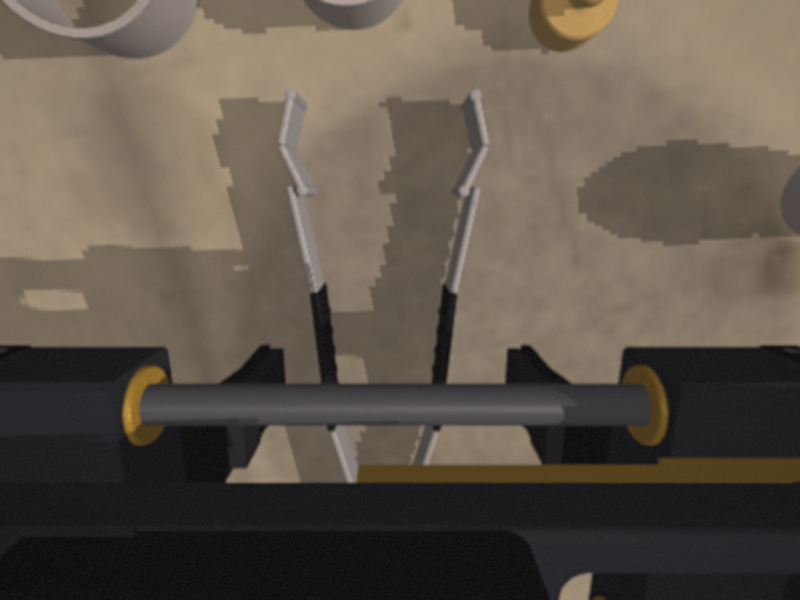

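```bash
cat >> h.py <<'E'
def totool(P):
    o=env.get_obs(); return R.from_euler('xyz',o['tool_rot'],degrees=True).as_matrix().T@(np.array(P)-o['tool_pos'])
E
python3 - <<'E'
from h import *
c=cam("wrist");k=.64
P=lambda u,z=.024:plane(c,(u[0]*k,u[1]*k),z)
sf=(P((312,287))+P((457,290)))/2; sb=(P((331,428))+P((439,428)))/2; j=(P((291,95))+P((475,95)))/2
for a in(sf,sb,(sf+sb)/2,j): print(a.round(4),totool(a).round(4))
d=totool(j)-totool(sb);print(np.degrees(np.arctan2(d[1],d[0])),np.linalg.norm(P((312,287))-P((457,290))))
E
```

```text
[ 0.5606 -0.0712  0.024 ] [ 0.0268 -0.0039  0.0178]
[ 0.4976 -0.0591  0.024 ] [-0.0373 -0.0041  0.017 ]
[ 0.5291 -0.0652  0.024 ] [-0.0053 -0.004   0.0174]
[ 0.633  -0.0848  0.024 ] [ 0.1004 -0.004   0.0188]
0.02222412797944672 0.06001184540493125
```

Emit:
{"method": "servo_tool", "body": {"plan": [[1,[-0.5,-0.4,0],[0,-0.5,0]],[1,[0,0,0],[0,0,0]],[1,[0,0,1.5],[0,0,0]],[1,[0,0,1.2],[0,0,0]],[1,[0,0,0],[0,0,0]]]}}

```text
time_s: 3.17
tool_pos: [0.5366, -0.0658, 0.0229]
tool_rot: [179.8, -1.2, -10.6]
force: [-0.8, 0.3, -0.5]
grip_width: 0.0868
```

Emit:
{"method": "servo_tool", "body": {"plan": [[1,[0,0,0],[0,0,0]],[1,[0,0,0],[0,0,0]],[1,[0,0,0],[0,0,0]]]}}

```text
time_s: 3.42
tool_pos: [0.5382, -0.0657, 0.0252]
tool_rot: [179.8, -1.4, -10.5]
force: [-0.1, 0.1, -0.0]
grip_width: 0.0871
```

```bash
python3 - <<'E'
from h import *
for i in range(4):
    o=env.get_obs();print(o['time_s'],o['tool_pos'].round(4),o['tool_rot'].round(2),o['force'].round(1),o['joint_velocities'].round(1))
    if i<3: env.read_camera("top")
E
```

```text
3.4167 [ 0.5382 -0.0657  0.0252] [179.83  -1.36 -10.51] [-0.1  0.1 -0. ] [ 0.2 -0.5 -0.2 -0.4 -0.1  0.4  0.2]
3.4667 [ 0.5383 -0.0658  0.0252] [179.83  -1.37 -10.51] [-0.3 -0.2  1.9] [ 0.1  0.2 -0.   0.2  0.1 -0.2 -0.1]
3.5167 [ 0.5382 -0.0658  0.0251] [179.82  -1.36 -10.52] [ 0.5 -0.6 -0.2] [-0.1  0.2  0.1  0.2  0.1 -0.  -0.1]
3.5667 [ 0.538  -0.0658  0.0249] [179.82  -1.34 -10.52] [-0.5 -0.4  0.1] [ 0.   0.1  0.2  0.2  0.1 -0.1 -0.1]
```

Emit:
{"method": "servo_tool", "body": {"plan": [[1,[-1,0,0],[0,-1.4,0]]]}}

```text
time_s: 3.65
tool_pos: [0.5286, -0.0641, 0.0251]
tool_rot: [179.8, 0.0, -10.5]
force: [-0.5, -0.5, -1.3]
grip_width: 0.0871
```

Emit:
{"method": "servo_tool", "body": {"plan": [[1,[0,0,0.8],[0,0,0]]]}}

```text
time_s: 3.73
tool_pos: [0.5287, -0.064, 0.0181]
tool_rot: [179.8, 0.0, -10.5]
force: [1.0, 0.5, 0.1]
grip_width: 0.0869
```

Emit:
{"method": "servo_tool", "body": {"plan": [[1,[0,0.1,0.9],[0,0,0]]]}}

```text
time_s: 3.82
tool_pos: [0.5288, -0.065, 0.0089]
tool_rot: [179.8, -0.0, -10.5]
force: [0.5, -0.5, 0.1]
grip_width: 0.0867
```

Emit:
{"method": "servo_tool", "body": {"plan": [[1,[0,0,0.5],[0,0,0]]]}}

```text
time_s: 3.9
tool_pos: [0.528, -0.0653, 0.0025]
tool_rot: [179.8, 0.0, -10.5]
force: [-0.7, -0.4, -0.3]
grip_width: 0.0869
```

Emit:
{"method": "servo_tool", "body": {"plan": [[0.59,[0,0,0],[0,0,0]],[0.59,[0,0,0],[0,0,0]],[0.59,[0,0,0],[0,0,0]],[0.59,[0,0,0],[0,0,0]],[0.59,[0,0,0],[0,0,0]]], "force": 15}}

```text
time_s: 4.32
tool_pos: [0.5275, -0.0629, 0.0005]
tool_rot: [180.0, 0.2, -10.5]
force: [0.2, 0.4, 0.2]
grip_width: 0.0616
```

Emit:
{"method": "servo_tool", "body": {"plan": [[0.59,[0,0.1,-0.2],[0,0,0]],[0.59,[0,0.1,0],[0,0,0]],[0.59,[0,0,0],[0,0,0]]]}}

```text
time_s: 4.57
tool_pos: [0.5265, -0.0659, 0.0023]
tool_rot: [179.9, 0.2, -10.5]
force: [-0.2, 0.2, -0.2]
grip_width: 0.0525
```

Emit:
{"method": "servo_tool", "body": {"plan": [[0.59,[0,0,0],[0,0,0]],[0.59,[0,0,0],[0,0,0]],[0.59,[0,0,-1],[0,0,0]],[0.59,[0,0,-2],[0,0,0]],[0.59,[0,0,-3],[0,0,0]],[0.59,[0,0,0],[0,0,0]]]}}

```text
time_s: 5.07
tool_pos: [0.5246, -0.0661, 0.0641]
tool_rot: [179.9, 0.5, -10.5]
force: [1.6, 0.3, -0.2]
grip_width: 0.0516
```

```bash
python3 - <<'E'
from h import *
c=cam("wrist"); cv2.imwrite("pics/w3.png",cv2.resize(c['image'],(800,600))); o=env.get_obs();print(o['tool_pos'],o['tool_rot'],o['force'],o['grip_width'])
E
```

```text
[ 0.52302042 -0.06614672  0.0618278 ] [179.91674233   0.7295054  -10.5191986 ] [ 0.34355354  0.50742935 -1.79156499] 0.05128068201618937
```

View pics/w3.png

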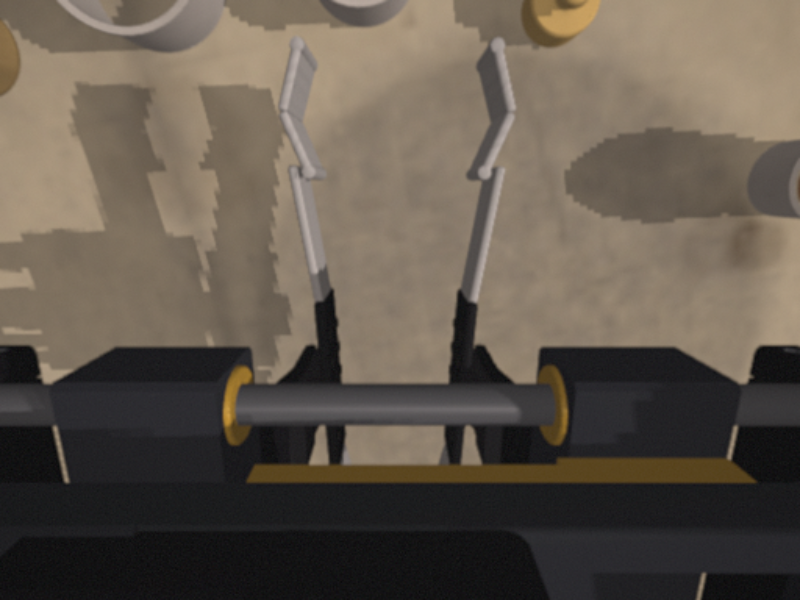

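```bash
python3 - <<'E'
from h import *
c=cam("wrist");k=.64; T=np.array(c['T_tool_cam']); c['W']=T
for z in(-.0265,-.0215,-.0165):
    P=lambda u:plane(c,(u[0]*k,u[1]*k),z)
    a,b=P((288,110)),P((510,110)); e,f=P((298,42)),P((497,42)); q,r=P((322,296)),P((466,296))
    print(z,((a+b)/2).round(4),np.linalg.norm(a-b).round(4),'tips',((e+f)/2).round(4),np.linalg.norm(e-f).round(4),'sleeve front',((q+r)/2).round(4),np.linalg.norm(q-r).round(4))
o=env.get_obs();print(o['tool_pos'],o['tool_rot'],totool([.5598,-.269,.047]))
E
```

```text
-0.0265 [ 0.0904  0.0013 -0.0265] 0.0634 tips [ 0.1077  0.0009 -0.0265] 0.0548 sleeve front [ 0.0357 -0.0002 -0.0265] 0.0457
-0.0215 [ 0.0912  0.0013 -0.0215] 0.0657 tips [ 0.1091  0.0009 -0.0215] 0.0568 sleeve front [ 0.0345 -0.0002 -0.0215] 0.0474
-0.0165 [ 0.0919  0.0014 -0.0165] 0.068 tips [ 0.1105  0.0009 -0.0165] 0.0588 sleeve front [ 0.0333 -0.0002 -0.0165] 0.0491
[ 0.52161764 -0.06619424  0.06008779] [179.90961284   0.89708341 -10.52826587] [0.0747921  0.19239576 0.01222181]
```

Emit:
{"method": "servo_tool", "body": {"plan": [[0.59,[0,0,-2.5],[0,0.9,0]],[0.59,[0,0,-2.5],[0,0,0]],[0.59,[-0.3,2.5,0],[0,0,0]],[0.59,[-0.3,3.5,0],[0,0,0]],[0.59,[-0.3,3.5,0],[0,0,0]],[0.59,[-0.3,3.5,0],[0,0,0]],[0.59,[-0.3,3.5,0],[0,0,0]],[0.59,[-0.2,2.0,0],[0,0,0]],[0.59,[0,0.5,0],[0,0,0]]]}}

```text
time_s: 5.92
tool_pos: [0.4638, -0.2517, 0.1049]
tool_rot: [-179.9, 0.7, -9.9]
force: [-0.5, -0.7, -1.2]
grip_width: 0.0511
```

```bash
cat > m.py <<'E'
from h import *
import sys
c=cam("wrist"); cv2.imwrite(f"pics/{sys.argv[1]}.png",cv2.resize(c['image'],(800,600)))
o=env.get_obs();print(o['time_s'],o['tool_pos'],o['tool_rot'],o['force'],o['grip_width'],'egg in tool',totool([.5598,-.269,.047]))
h=cv2.cvtColor(c['image'],cv2.COLOR_BGR2HSV)
mk=((h[...,0]<14)&(h[...,1]>110)&(h[...,2]>60)).astype('u1'); mk[215:]=0
n,l,st,ce=cv2.connectedComponentsWithStats(mk);i=1+np.argmax(st[1:,4]);x,y,w,hh,a=st[i];print(st[i])
u=np.array([x+w/2-.5,y+hh/2-.5])
for z in(.047,.052): print(plane(c,u,z), totool(plane(c,u,z)))
E
python3 m.py w4
```

```text
5.9667 [ 0.46382534 -0.25157718  0.10469436] [-179.89233132    0.72769975   -9.92908517] [-0.42273517 -2.02158843 -1.29405409] 0.05144066212360582 egg in tool [0.09826622 0.00071911 0.05644964]
[ 475  133   37   71 1979]
[ 0.4626397  -0.44252422  0.047     ] [0.03248714 0.18839878 0.05693245]
[ 0.46425729 -0.43847062  0.052     ] [0.03331796 0.18411756 0.05192953]
```

View pics/w4.png

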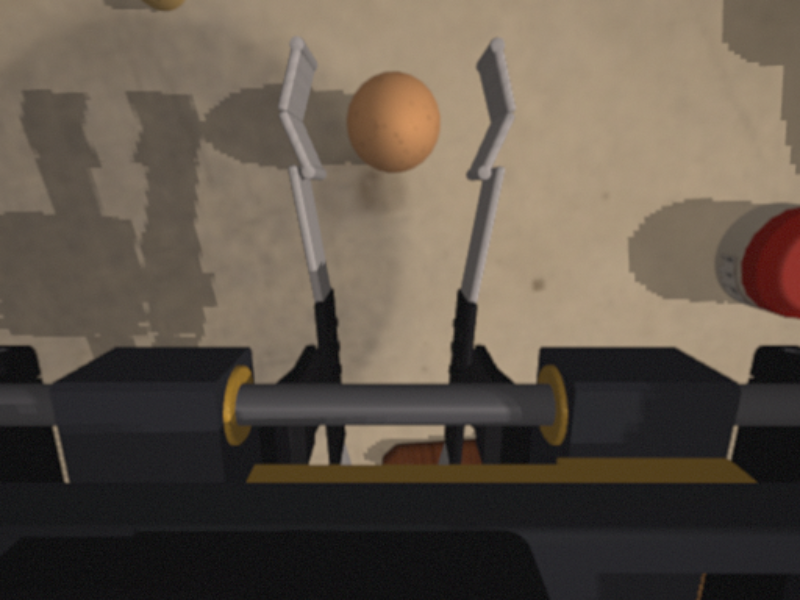

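```bash
sed -i 's/mk\[215:\]=0/mk[215:]=0; mk[:,:200]=0; mk[:,310:]=0/' m.py; python3 m.py w5
```

```text
6.0167 [ 0.46501961 -0.24882802  0.1049263 ] [-179.80858332    0.69373742   -9.77046715] [ 0.07639939  0.88110776 -0.52112871] 0.05177735955808437 egg in tool [0.09752312 0.00398459 0.05673668]
[ 221   48   58   62 1220]
[ 0.55999424 -0.26613229  0.047     ] [0.09722792 0.00112554 0.05674981]
[ 0.55939919 -0.26608617  0.052     ] [0.09657318 0.00116438 0.05175721]
```

Emit:
{"method": "servo_tool", "body": {"plan": [[0.59,[0.6,0,0],[0,0.7,0]],[0.59,[0,0,1.0],[0,0,0]]]}}

```text
time_s: 6.18
tool_pos: [0.4738, -0.2467, 0.0955]
tool_rot: [-179.7, -0.2, -9.6]
force: [0.0, -0.7, -0.3]
grip_width: 0.0515
```

```bash
sed -i 's/>110)/>80)/;s/>60)/>30)/' m.py; python3 m.py w5; python3 m.py w6
```

```text
6.2333 [ 0.4716749  -0.24493907  0.09231454] [-1.79603929e+02  8.77619023e-02 -9.50754815e+00] [-0.96936874  1.07160254 -2.17243714] 0.051269505239739284 egg in tool [0.09095823 0.00948621 0.04511077]
[ 230   60   50   64 1094]
[ 0.56098088 -0.2626454   0.047     ] [0.09107326 0.003024   0.04515527]
[ 0.56051308 -0.26255427  0.052     ] [0.09058916 0.00297683 0.04015621]
6.2833 [ 0.47082923 -0.24485104  0.09242456] [-179.59074975    0.19907184   -9.4971821 ] [-0.56016651  0.0894196  -1.44267666] 0.05138739860934492 egg in tool [0.09189314 0.00945981 0.04503913]
[ 232   55   56   66 1396]
[ 0.56029929 -0.26437684  0.047     ] [0.09162277 0.00481775 0.04507323]
[ 0.55980853 -0.26421052  0.052     ] [0.09109393 0.00469899 0.04007576]
```

View pics/w6.png

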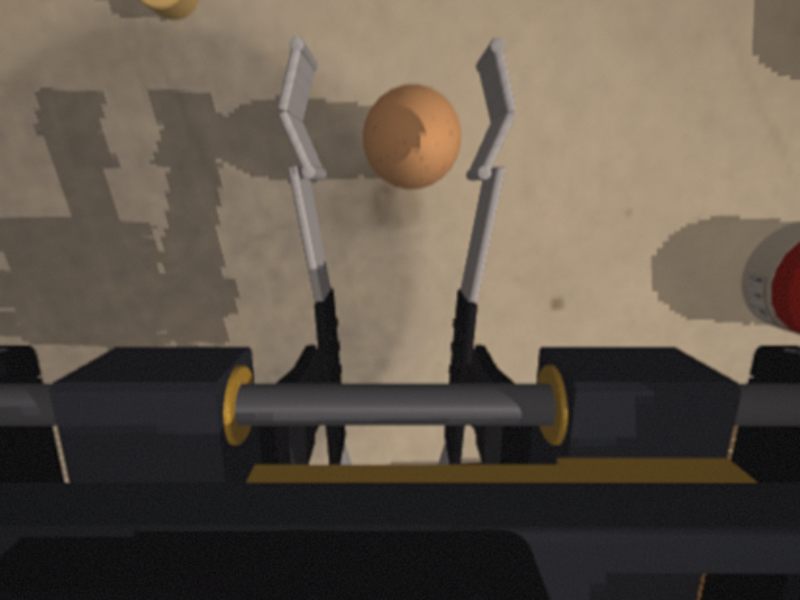

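```bash
python3 - <<'E'
from h import *
for i in range(3):
    o=env.get_obs();c=cam("wrist"); 
    print(o['time_s'],o['tool_pos'].round(4),o['tool_rot'].round(2))
    h=cv2.cvtColor(c['image'],cv2.COLOR_BGR2HSV)
    mk=((h[...,0]<14)&(h[...,1]>110)&(h[...,2]>25)).astype('u1'); mk[215:]=0
    mk[:,:225]=0;mk[:,300:]=0;mk[:50]=0;mk[125:]=0
    mk=cv2.morphologyEx(mk,cv2.MORPH_OPEN,np.ones((5,5)))
    print(cv2.boundingRect(mk), plane(c,(263.7,87),.047),totool(plane(c,(263.7,87),.047)))
E
```

```text
6.2833 [ 0.4708 -0.2449  0.0924] [-179.59    0.2    -9.5 ]
(0, 0, 0, 0) [ 0.5592004  -0.26715291  0.047     ] [0.09077605 0.00721057 0.04570977]
6.3333 [ 0.471  -0.2454  0.093 ] [-1.7962e+02  1.7000e-01 -9.5200e+00]
(0, 0, 0, 0) [ 0.559395   -0.26774484  0.047     ] [0.09070743 0.00713738 0.04632537]
6.3833 [ 0.4712 -0.246   0.0936] [-1.7965e+02  1.2000e-01 -9.5500e+00]
(0, 0, 0, 0) [ 0.55970541 -0.26845508  0.047     ] [0.0908248  0.00717895 0.04682223]
```

Emit:
{"method": "servo_tool", "body": {"plan": [[0.59,[0,0.5,0],[-0.35,0,0]]]}}

```text
time_s: 6.52
tool_pos: [0.471, -0.2505, 0.0941]
tool_rot: [180.0, 0.1, -9.5]
force: [0.1, -0.3, -0.5]
grip_width: 0.0515
```

```bash
cat > q.py <<'E'
from h import *
for i in range(4):
    o=env.get_obs();print(o['time_s'],o['tool_pos'].round(4),o['tool_rot'].round(2),o['force'].round(1),round(o['grip_width'],4),totool([.5595,-.2675,.047]).round(4))
    if i<3: env.read_camera("top")
E
python3 q.py
```

```text
6.5167 [ 0.471  -0.2505  0.0941] [ 1.7998e+02  6.0000e-02 -9.4900e+00] [ 0.1 -0.3 -0.5] 0.0515 [0.0902 0.0022 0.047 ]
6.5667 [ 0.4707 -0.2518  0.0941] [ 1.799e+02  6.000e-02 -9.540e+00] [ 0.4 -1.3 -1. ] 0.0517 [0.0902 0.0007 0.047 ]
6.6167 [ 0.4707 -0.2518  0.0942] [ 1.7993e+02  5.0000e-02 -9.5800e+00] [ 0.6 -0.6 -0.9] 0.0514 [0.0902 0.0006 0.0471]
6.6667 [ 0.4707 -0.2517  0.0942] [ 1.7995e+02  5.0000e-02 -9.5900e+00] [-0.2  0.2 -0.9] 0.0518 [0.0903 0.0007 0.0471]
```

Emit:
{"method": "servo_tool", "body": {"plan": [[0.59,[0,0,1],[0,0,0]],[0.59,[0,0,1],[0,0,0]]]}}

```text
time_s: 6.83
tool_pos: [0.4724, -0.2529, 0.0754]
tool_rot: [179.8, -0.2, -9.6]
force: [0.0, 0.1, -0.6]
grip_width: 0.0514
```

```bash
python3 q.py
```

```text
6.8333 [ 0.4724 -0.2529  0.0754] [179.82  -0.22  -9.63] [ 0.   0.1 -0.6] 0.0514 [ 0.0882 -0.0002  0.0288]
6.8833 [ 0.4712 -0.2522  0.0732] [ 1.799e+02 -4.000e-02 -9.620e+00] [-0.9  0.6 -1.5] 0.052 [0.0896 0.0003 0.0263]
6.9333 [ 0.4708 -0.252   0.0737] [ 1.7993e+02  2.0000e-02 -9.6100e+00] [-0.4  0.1 -1.8] 0.0517 [0.09   0.0005 0.0267]
6.9833 [ 0.4713 -0.2521  0.0744] [ 1.7992e+02 -3.0000e-02 -9.6000e+00] [-0.2  0.4 -1. ] 0.0517 [0.0896 0.0004 0.0275]
```

Next: down about 3.7 cm more, with a tiny x trim.

Emit:
{"method": "servo_tool", "body": {"plan": [[0.59,[-0.15,-0.05,1],[0,0,0]],[0.59,[0,0,1],[0,0,0]]]}}

```text
time_s: 7.15
tool_pos: [0.4713, -0.2521, 0.055]
tool_rot: [179.8, -0.2, -9.6]
force: [-1.0, -0.5, -1.3]
grip_width: 0.0517
```

```bash
python3 q.py
```

```text
7.15 [ 0.4713 -0.2521  0.055 ] [179.84  -0.23  -9.61] [-1.  -0.5 -1.3] 0.0517 [0.0895 0.0005 0.0083]
7.2 [ 0.4703 -0.2516  0.053 ] [ 1.799e+02 -1.000e-01 -9.620e+00] [-0.8  0.1 -1.7] 0.0517 [0.0906 0.0008 0.0062]
7.25 [ 0.4702 -0.2515  0.0536] [ 1.7992e+02 -6.0000e-02 -9.6000e+00] [-0.3  0.4 -1.5] 0.052 [0.0907 0.0009 0.0067]
7.3 [ 0.4708 -0.2517  0.0545] [ 1.799e+02 -1.200e-01 -9.600e+00] [ 0.5  0.2 -0.7] 0.0519 [0.0901 0.0008 0.0077]
```

Emit:
{"method": "servo_tool", "body": {"plan": [[0.59,[-0.1,0,0.8],[0,0,0]],[0.59,[0,0,0.7],[0,0,0]]]}}

```text
time_s: 7.47
tool_pos: [0.4712, -0.2522, 0.0401]
tool_rot: [179.8, -0.3, -9.6]
force: [0.1, -0.5, -1.8]
grip_width: 0.0513
```

```bash
python3 q.py;  python3 m.py w7
```

```text
7.4667 [ 0.4712 -0.2522  0.0401] [179.83  -0.3   -9.61] [ 0.1 -0.5 -1.8] 0.0513 [ 0.0897  0.0003 -0.0065]
7.5167 [ 0.4707 -0.2519  0.0389] [179.88  -0.22  -9.6 ] [-0.6  0.1 -1.5] 0.0511 [ 0.0902  0.0006 -0.0078]
7.5667 [ 0.4706 -0.2518  0.0394] [179.89  -0.2   -9.59] [ 0.2 -0.1 -0.2] 0.0517 [ 0.0903  0.0007 -0.0073]
7.6167 [ 0.4709 -0.2519  0.0399] [179.87  -0.24  -9.59] [ 0.6  0.6 -0.5] 0.0514 [ 0.0899  0.0006 -0.0067]
7.6667 [ 0.47132157 -0.25210292  0.0404316 ] [179.85292732  -0.2878842   -9.59629315] [ 0.03040215  0.72313362 -0.16811499] 0.05153106156854169 egg in tool [ 0.09008903  0.00192653 -0.0061109 ]
[ 210   30   81   91 2483]
[ 0.56119083 -0.26584552  0.047     ] [ 0.09093453 -0.00141567 -0.00611523]
[ 0.56046287 -0.26575131  0.052     ] [ 0.09022617 -0.00137436 -0.01111876]
```

View pics/w7.png

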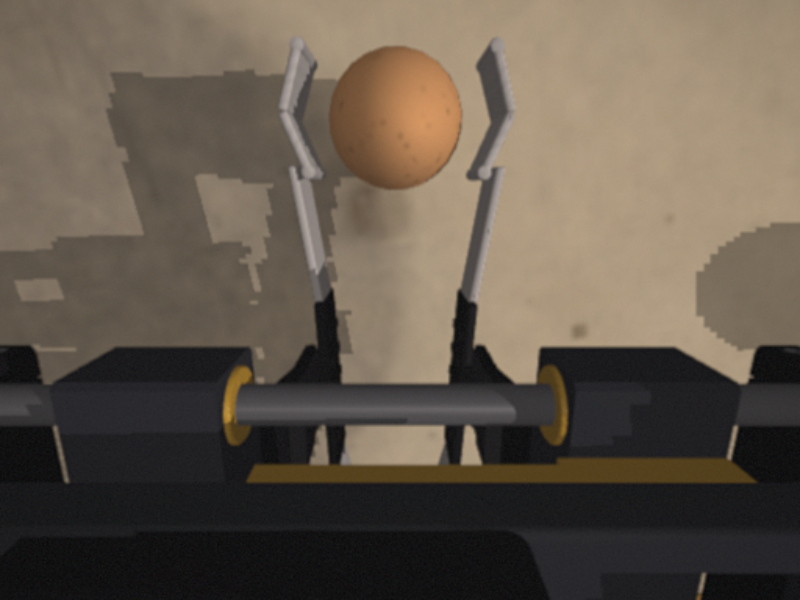

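Emit:
{"method": "servo_tool", "body": {"plan": [[0.56,[-0.05,-0.05,0.3],[0,0,0]],[0.53,[0,0,0],[0,0,0]],[0.5,[0,0,0],[0,0,0]],[0.4,[0,0,0],[0,0,0]]], "force": 32}}

```text
time_s: 8.0
tool_pos: [0.4717, -0.2518, 0.0381]
tool_rot: [179.8, -0.4, -9.6]
force: [1.0, 1.4, 0.3]
grip_width: 0.0416
```

```bash
python3 q.py
```

```text
8.0 [ 0.4717 -0.2518  0.0381] [179.81  -0.39  -9.59] [1.  1.4 0.3] 0.0416 [ 0.0892  0.0009 -0.0083]
8.05 [ 0.4718 -0.2518  0.0381] [179.81  -0.4   -9.59] [-0.5 -0.2 -0.6] 0.042 [ 0.0891  0.0009 -0.0082]
8.1 [ 0.4718 -0.2518  0.0381] [179.82  -0.4   -9.59] [-0.5  0.5 -1.5] 0.042 [ 0.0891  0.0009 -0.0083]
8.15 [ 0.4718 -0.2518  0.0381] [179.81  -0.4   -9.59] [-0.2  1.  -0.4] 0.0419 [ 0.0891  0.0009 -0.0083]
```

Emit:
{"method": "servo_tool", "body": {"plan": [[0.35,[0,0,0],[0,0,0]],[0.35,[0,0,-0.5],[0,0,0]],[0.35,[0,0,-0.8],[0,0,0]],[0.35,[0,0,-1],[0,0,0]],[0.35,[0,0,-1],[0,0,0]],[0.35,[0,0,-1],[0,0,0]],[0.35,[0,0,-1],[0,0,0]]]}}

```text
time_s: 8.73
tool_pos: [0.47, -0.2508, 0.0946]
tool_rot: [179.9, -0.2, -9.6]
force: [0.6, -0.9, -1.2]
grip_width: 0.0418
```

```bash
python3 q.py; python3 - <<'E'
from h import *
c=cam("wrist");s=cam("scene")
a=cv2.resize(c['image'],(512,384)); b=cv2.resize(s['image'][90:270,170:350],(384,384)); cv2.imwrite('pics/w8.png',np.hstack([a[:,100:],b]))
E
```

```text
8.7333 [ 0.47   -0.2508  0.0946] [179.89  -0.19  -9.58] [ 0.6 -0.9 -1.2] 0.0418 [0.0909 0.0015 0.0479]
8.7833 [ 0.4715 -0.2516  0.097 ] [179.8   -0.4   -9.58] [ 0.9 -0.3  0.7] 0.042 [0.089  0.0008 0.0506]
8.8333 [ 0.4715 -0.2516  0.0959] [179.79  -0.41  -9.58] [-0.5 -0.7 -0.9] 0.0419 [0.089  0.0008 0.0496]
8.8833 [ 0.4707 -0.2513  0.0946] [179.83  -0.31  -9.59] [-0.3 -0.1 -1.6] 0.0416 [0.09   0.001  0.0481]
```

View pics/w8.png

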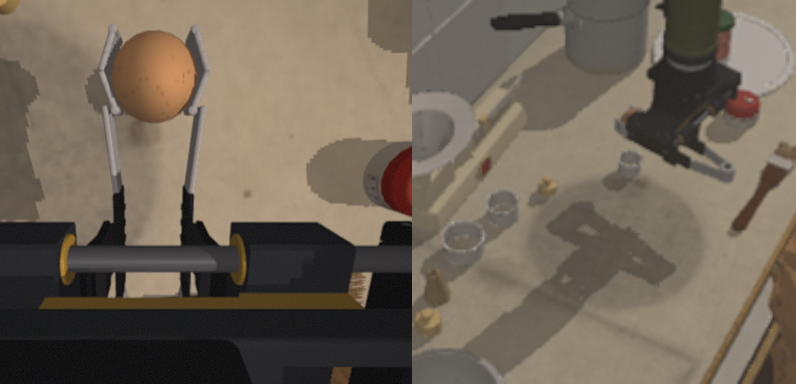

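Emit:
{"method": "servo_tool", "body": {"plan": [[0.35,[0,0,-1.5],[0,0,0]],[0.35,[0,0,-2.5],[0,0,0]],[0.35,[0,0,-2.5],[0,0,0]],[0.35,[0,0,-2.5],[0,0,0]],[0.35,[0,0,-1],[0,0,0]],[0.35,[-0.2,-1,0],[0,0,0]],[0.35,[-0.3,-1.8,0],[0,0,0]],[0.35,[-0.4,-2.5,0],[0,0,0]],[0.35,[-0.4,-2.5,0],[0,0,0]],[0.35,[-0.4,-2.5,0],[0,0,0]],[0.35,[-0.4,-2.5,0],[0,0,0]],[0.35,[-0.4,-2.5,0],[0,0,0]],[0.35,[-0.4,-2.5,0],[0,0,0]],[0.35,[-0.4,-2.5,0],[0,0,0]],[0.35,[-0.4,-2.5,0],[0,0,0]],[0.35,[-0.3,-1.8,0],[0,0,0]],[0.35,[-0.2,-1,0],[0,0,0]]]}}

```text
time_s: 10.4
tool_pos: [0.4538, 0.0283, 0.1723]
tool_rot: [-179.5, 2.2, -9.8]
force: [-0.3, -0.4, -1.2]
grip_width: 0.0419
```

Emit:
{"method": "servo_tool", "body": {"plan": [[0.35,[-0.1,-1.0,-0.5],[-0.4,1.5,-1.5]],[0.35,[-0.2,-2.0,-0.4],[0,0.5,-2.8]],[0.35,[-0.2,-2.2,-0.3],[0,0.2,-2.8]],[0.35,[-0.1,-2.2,-0.3],[0,0.2,-2.8]],[0.35,[0,-2.2,-0.3],[0,0.2,-2.8]],[0.35,[0.1,-2.2,-0.3],[0,0.2,-2.8]],[0.35,[0.2,-2.2,-0.3],[0,0.2,-2.8]],[0.35,[0.3,-2.2,-0.3],[0,0,-2.8]],[0.35,[0.4,-2.2,-0.2],[0,0,-2.8]],[0.35,[0.5,-1.8,0],[0,0,-2.0]],[0.35,[0.3,-1,0],[0,0,-1]]]}}

```text
time_s: 11.32
tool_pos: [0.4434, 0.2628, 0.1975]
tool_rot: [-179.7, -0.5, 19.5]
force: [-0.2, 1.2, -2.1]
grip_width: 0.0417
```

```bash
python3 q.py; python3 - <<'E'
from h import *
o=env.get_obs();Rm=R.from_euler('xyz',o['tool_rot'],degrees=True).as_matrix()
e=o['tool_pos']+Rm@np.array([.0905,.001,-.0085])
print('egg',e,'need tool',totool(o['tool_pos']+np.array([.537-e[0],.28-e[1],0])))
c=cam("wrist");s=cam("top"); print(proj(s,e),o['qpos'].round(0))
a=c['image']; b=cv2.resize(s['image'][120:270,100:300],(512,384)); cv2.imwrite('pics/w9.png',np.hstack([a[:,100:],b[:,:380]]))
E
```

```text
11.3167 [0.4434 0.2628 0.1975] [-179.7    -0.48   19.48] [-0.2  1.2 -2.1] 0.0417 [-0.0687  0.5394  0.1472]
11.3667 [0.4429 0.2649 0.1977] [-179.59   -0.51   19.63] [ 0.4  2.2 -1.3] 0.0421 [-0.0703  0.5417  0.1462]
11.4167 [0.4432 0.2626 0.1974] [-179.68   -0.45   19.47] [-0.3 -0.7 -1.4] 0.042 [-0.0682  0.5394  0.1468]
11.4667 [0.4438 0.2603 0.1971] [-179.78   -0.4    19.28] [-0.1 -0.8 -1.3] 0.0421 [-0.0662  0.5369  0.1476]
egg [0.52952567 0.28915853 0.20624836] need tool [ 4.03009863e-03  1.11131653e-02 -1.46577920e-05]
[156.98451751 181.161286  ] [  20.    7.  -56.  103.    6.   73. -108.]
```

View pics/w9.png

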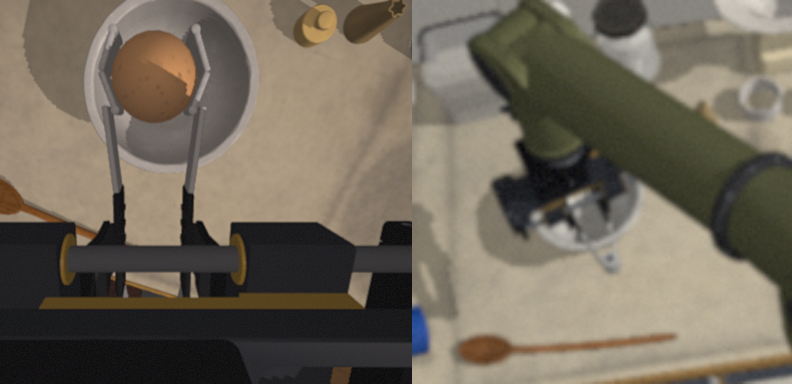

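```bash
python3 - <<'E'
from h import *
c=cam("wrist");b=plane(c,(271,84),.072);w=np.linalg.norm(plane(c,(184,84),.072)-plane(c,(359,84),.072))
o=env.get_obs();Rm=R.from_euler('xyz',o['tool_rot'],degrees=True).as_matrix()
e=o['tool_pos']+Rm@np.array([.0905,.001,-.0085]);print(b,w,'egg',e,'move',totool(o['tool_pos']+np.r_[(b-e)[:2],0]),o['tool_pos'],o['tool_rot'])
E
```

```text
[0.5476825  0.27550205 0.072     ] 0.1669807039245454 egg [0.53073192 0.28604901 0.20616068] move [1.25942203e-02 1.54900896e-02 5.65667602e-05] [0.4448887  0.25757577 0.19701107] [-179.87357698   -0.41282754   18.9955079 ]
```

Emit:
{"method": "servo_tool", "body": {"plan": [[0.35,[0.5,0.6,0],[0,0,0]],[0.35,[0.4,0.3,0],[0,0,0]]]}}

```text
time_s: 11.78
tool_pos: [0.457, 0.2495, 0.1969]
tool_rot: [180.0, -0.4, 18.8]
force: [0.6, -0.2, -0.9]
grip_width: 0.042
```

```bash
python3 - <<'E'
from h import *
for i in range(16):
    c=cam("wrist")
    if i%3==0 or i==15:
        o=env.get_obs();Rm=R.from_euler('xyz',o['tool_rot'],degrees=True).as_matrix()
        print(o['time_s'],o['tool_pos'].round(4),o['tool_rot'].round(1),round(o['grip_width'],4),o['force'].round(1),'egg',(o['tool_pos']+Rm@np.array([.0905,.001,-.0085])).round(4))
s=cam("scene");b=cv2.resize(s['image'][150:330,100:320],(460,384)); cv2.imwrite('pics/w10.png',np.hstack([c['image'][:,150:470],b]))
E
```

```text
11.8333 [0.4579 0.2492 0.1969] [-180.    -0.4   18.8] 0.0419 [ 0.1 -1.5 -1. ] egg [0.5438 0.2773 0.2061]
11.9833 [0.456  0.2513 0.197 ] [-179.9   -0.4   18.9] 0.0422 [-0.3 -0.2 -1.5] egg [0.5419 0.2796 0.2061]
12.1333 [0.4555 0.2519 0.1971] [-179.9   -0.4   19. ] 0.042 [ 0.4  0.5 -1.2] egg [0.5413 0.2804 0.2062]
12.2833 [0.4555 0.2519 0.1971] [-179.9   -0.4   19. ] 0.0422 [ 0.3  0.8 -1.3] egg [0.5413 0.2805 0.2062]
12.4333 [0.4556 0.2519 0.197 ] [-179.9   -0.4   19. ] 0.042 [ 0.7  0.1 -1.9] egg [0.5414 0.2804 0.2062]
12.5833 [0.4556 0.2518 0.197 ] [-179.9   -0.4   19. ] 0.0421 [ 0.5 -0.2 -2. ] egg [0.5414 0.2803 0.2061]
```

View pics/w10.png

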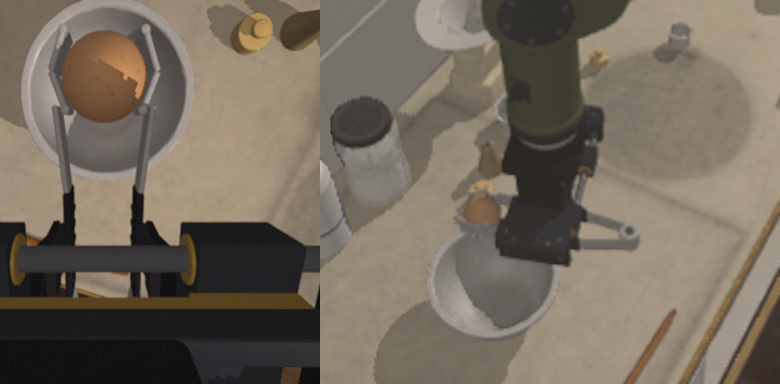

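```bash
python3 - <<'E'
from h import *
c=cam("wrist");print(plane(c,(258,89),.072), env.get_obs()['tool_pos'])
env.sign_off()
E
```

```text
[0.55035347 0.27952919 0.072     ] [0.45562485 0.25182578 0.19702297]
the job is handed in; nothing more can be done
```

I picked up the tongs by their sleeves and lowered them, part-open, over the egg. I then closed them with a 32 N grip setting, lifted the egg out and held it above the steel bowl. The job is handed in at about 12.6 s on the robot's clock; no verdict was reported.

- **Grip:** the width over the sleeves stayed steady at 42 mm. The largest wrist force I read was about 2.5 N. The egg showed no visible damage in the last pictures. The actual force at the jaws was not measured.
- **Position:** the egg's centre was at about (0.541, 0.280, 0.206) m, so its underside was roughly 10 cm above the rim. The arm had settled to within 0.2 mm over the last 0.3 s.
- **Bowl centre:** the views disagreed by about 13 mm in x. The top and scene cameras gave about (0.537, 0.280) and the wrist camera about (0.550, 0.280). By the wrist reading the egg is 9 mm off centre, and it is well inside the 85 mm radius either way.
- **Other things:** the ring was still standing when the egg came out, and the bowl and the other things in view looked undisturbed. I judged this by eye and did not measure it.

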